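# Put the spray can in the caddy and hang it up beside the router

### The job

Tidy the router nook: stand the slim metal spray can in the empty bay of the steel caddy, next to the charger brick, while the caddy is still on the desk. Then lift the caddy by its handle bar and hang it gently by that bar on the two-pronged hanger, without spilling its contents or disturbing the other things on the desk.

Things in the scene. Friction and masses are not known exactly. Their poses are not given: they have to be found in the camera images.
- caddy: Open steel caddy 200 (x) x 140 (y) mm, walls 45 high, walls and floor 4 thick; a low divider makes two 94 x 132 mm bays: -x (towards the robot) holds the charger brick, +x is empty. Over the divider a rigid handle: two thin uprights and a round steel bar along y, 12 mm thick, 112 long, centre 155 mm above the underside. Origin: centre of underside, z up. 0.45 kg empty, 0.75 loaded.
- caddy_bar (a point): Centre of the caddy's handle bar (moves with the caddy; axes as the caddy's, bar along y).
- caddy_bay (a point): Centre of the floor of the caddy's empty (+x) bay, on the floor's upper face; 50 mm from the caddy's middle; axes as the caddy's.
- can: Slim bare-metal spray can, round, 50 mm diameter, 90 mm tall, top 19 mm slightly slimmer (47 mm). Origin: centre of its base, z up along its axis. About 0.16 kg, stands upright on the desk.
- stand: Steel hanger fixed to the desk: square base plate, post, two parallel level round prongs (10 mm thick, axes 66 mm apart at y +-33 mm, upper side 210 mm above the desk) reaching 170 mm from the post along the stand's -x (roughly towards the robot), then turned up to 230 mm at the tips. Carried just above the tips, the can clears the prongs below. Origin: under the post, on the desk; z up.
- stand_seat (a point): Where the hung bar's centre should lie: midway between the prongs, 140 mm out from the post (30 mm behind the bends), 216 mm above the desk, which is one bar radius above the prongs' upper side. Axes as the stand's: prongs along x, tips at -x, hung bar along y.
- brick: Black charger brick with a white label, 55 x 75 x 36 mm, lying in the caddy's other bay and staying there. Origin: centre of its underside.
- jar: Squat glass jar with wooden lid, 60 mm diameter, 62 mm tall; leave alone. Origin: centre of its base.
- mug: White mug, 76 mm diameter, 88 mm tall; leave alone. Origin: centre of its base.
- remote: Black remote control, 150 x 44 x 18 mm, lying flat; leave alone. Origin: centre of its underside.
- driver: Screwdriver, 170 mm long, lying on the desk; leave alone. Origin at its middle, on the underside.

How it is judged:
On the way:
1. the can stands upright on the floor of the caddy's empty bay, let go, with the caddy still standing on the desk (x of can in the frame of caddy_bay between -0.03 and 0.03 m and y of can in the frame of caddy_bay between -0.045 and 0.045 m and z of can in the frame of caddy_bay between -0.006 and 0.012 m and contact force between the fingers and caddy below 0.05 N and contact force between the fingers and can below 0.05 N and angle between can's own z axis and vertical below 0.12 rad and height (world z) of caddy below 0.012 m and angle between caddy's own z axis and vertical below 0.1 rad), for 0.3 s.
At the end, for the whole second after the job is handed in: The caddy hangs level (0.2 rad) and still by its bar on both prongs: bar on them within 6 mm in height, centred within 22 mm, across within 0.2 rad, 30 mm or less tipward / 35 mm postward of the seat point. Can in its bay (lean under 0.3 rad), brick in its own; robot touches nothing (x of caddy_bar in the frame of stand_seat between -0.03 and 0.035 m and y of caddy_bar in the frame of stand_seat between -0.022 and 0.022 m and z of caddy_bar in the frame of stand_seat between -0.006 and 0.006 m and angle between the y axis of caddy and the y axis of stand, either way round below 0.2 rad and contact force between caddy and stand above 2 N and x of can in the frame of caddy_bay between -0.03 and 0.03 m and y of can in the frame of caddy_bay between -0.045 and 0.045 m and z of can in the frame of caddy_bay between -0.006 and 0.012 m and x of brick in the frame of caddy between -0.1 and 0 m and y of brick in the frame of caddy between -0.07 and 0.07 m and z of brick in the frame of caddy below 0.02 m and angle between can's own z axis and vertical below 0.3 rad and angle between caddy's own z axis and vertical below 0.2 rad and linear speed of caddy below 0.05 m/s and contact force between each of the arm, the fingers and anything else below 0.05 N).
It fails at once if the jar, mug, remote or screwdriver is moved by more than 20 mm (distance of any of jar, mug, remote, driver from where it was at the start of the episode above 0.02 m).
It fails at once if the can is tipped by more than 0.5 rad (angle between can's own z axis and vertical above 0.5 rad).
It fails at once if the caddy is tipped by more than 0.45 rad (angle between caddy's own z axis and vertical above 0.45 rad).
It fails at once if the caddy is dropped or pressed onto the stand with more than 30 N (contact force between caddy and stand above 30 N).
It fails at once if the robot pushes on the stand with more than 20 N (contact force between any of the fingers, the arm and stand above 20 N).
It also fails if it takes over 72 s, if anything falls off the work surface, if the arm or the gripper's body presses on something with over 40 N, if the wrist force passes 120 N, or if a joint passes its speed limit or range.

### The arm

A 6-joint arm with a two-finger parallel gripper is mounted at the origin on the work surface. World frame = base frame: x ahead of the robot, y to its left, z up, the work surface at z = 0. Lengths are in m, angles in rad, forces in N, time in s.
With the tool pointing down it reaches from about 0.325 to 0.775 m from the base axis. Payload 5.5 kg.
Tool frame: the origin (TCP) lies midway between the tips of the shut fingers; the grasp point (between the pads) lies 19 mm behind it; z points along the fingers, y is the direction in which the jaws open and shut (so a half turn about z gives the same grasp; the last joint's range is limited). The gripper opens to 88 mm and grips with 3 to 60 N. Pads are 20 mm wide; open, the fingers measure 115 mm over their backs; the gripper's body (75 mm by 178 mm) begins 61 mm behind the grasp point.
Start: joints at [-0.057, 0.091, 1.231, -0, 1.82, -0.057], TCP at [0.6, -0, 0.223] pointing down, gripper open.
Joint ranges: [-2.87, 2.87], [-0.86, 2.18], [0.17, 2.46], [-1.51, 4.65], [0.06, 2.69], [-2.65, 2.65]. Speed limits (rad/s): [2.57, 2.57, 3.01, 3.14, 3.14, 3.14].

### API

Orientations are given as a unit quaternion [w, x, y, z].
In Python, from station import bot, optics gives the robot as it stands.
- The arm moves only by the tool carry_out, never from a script. Its argument "deltas" is a list of rows, each an object with "grip": the closure in counts, from 0 (fully open) to 255 (shut); "travel": the shift along the tool's x, y, z in mm, a list of three; "yaw": the turn about the tool's z in rad. In form: [{"grip": grip, "travel": [x, y, z], "yaw": yaw}, ...]. A call has 1 to 10 rows; each row is the pose to reach, as a shift and turn from the pose commanded when the call began, along the tool's axes at that moment; what a row does not reach only later rows make up. A row lasts 1/10 s, in which the tool goes at most 50 mm and 8.59 degrees, less where a joint would pass 70% of its speed; a pose out of reach is approached as far as the arm can. A call with a gripper value outside its range is refused whole. The fingers move at their own pace and stop on an object; the grip force is fixed at half the most. Time passes only in rows, so rows that repeat a pose let the fingers close. It gives the time, the measured TCP pose, the force and the opening at its end, in the units of the state.
- bot.state(): the state, without advancing time (a new reading comes with each control period).
- optics.capture(name): name is "scene" or "side" or "wrist"; returns (picture, depth): 420x560x3 uint8, red, green, blue; 420x560 float32, m along the optical axis (not along the pixel's ray), 0 where there is no reading.
- optics.get_calibration(name): a dict with "fx", "fy", "cx", "cy" (pixels), "k1" (the pictures are not rectified: a ray, as slopes to the right and down, at radius r is drawn at 1 + k1 r^2 times it, then the intrinsics apply), "rvec" (rotation vector, rad) and "tvec" (3), from world to camera coordinates, as OpenCV has them; the wrist camera has in their place "tool_from_camera" (4x4, takes a point from camera to tool coordinates, whose origin is the TCP and whose axes are the flange's). Camera axes: x right, y down, z forward; pixel columns grow to the right and rows downward; lengths in m; the calibration is good to about 2 mm. A picture is of the moment at which its call begins: read the wrist's pose just before it. get_calibration takes no time and is no camera call.
- bot.finish_job(): hands the job in, once; it reports no verdict.
The state is a dict: "time_s": time; "q": joint angles; "joint_vel": joint speeds; "joint_efforts": joint torques, N m; "position": TCP position; "tool_rot": TCP orientation; "force": force on the tool from outside, world axes, zero at the start; "wrist_torque": the same for the moment, N m; "opening": finger opening in m.
Only numpy, scipy, OpenCV 4.12 (cv2) and the standard library are available. Lean on these libraries where they do the work, as an engineer would, in place of code of your own. Each camera call takes 0.05 s, during which the arm holds its last target. There are 200 camera calls.

## Working session

There is one attempt and no reset: what is moved stays moved. The work goes in short steps, Python scripts to look and compute and a tool call to move; the robot and the scene stay as the last step left them, time stands still between calls to the robot, and variables do not carry over. Pictures are saved under pics/ and viewed, on a budget of 10 in all, crops included, one or two more only if the job needs it, and the job is handed in when it is done.

Besides the shell and the picture viewer there is one more tool, called after ">>>" by a JSON object that holds its "op" and its "data", one argument or row to a line. carry_out: Moves the arm, as the interface text tells. Its arguments: {"type":"object","properties":{"deltas":{"type":"array"}},"required":["deltas"]}

```bash
mkdir -p pics; ls; cat > h.py <<'E'
import numpy as np, cv2
from scipy.spatial.transform import Rotation as R
from station import bot, optics
def extr(name, st=None):
    c=optics.get_calibration(name)
    if name=='wrist':
        st=st or bot.state(); q=st['tool_rot']
        T=np.eye(4); T[:3,:3]=R.from_quat([q[1],q[2],q[3],q[0]]).as_matrix(); T[:3,3]=st['position']
        return c, T@np.array(c['tool_from_camera'])
    Rm=R.from_rotvec(np.ravel(c['rvec'])).as_matrix(); T=np.eye(4); T[:3,:3]=Rm.T; T[:3,3]=-Rm.T@np.ravel(c['tvec'])
    return c,T
def slopes(c,uv):
    uv=np.atleast_2d(np.asarray(uv,float)); d=(uv-[c['cx'],c['cy']])/[c['fx'],c['fy']]; s=d.copy()
    for _ in range(10): s=d/(1+c['k1']*(s**2).sum(1,keepdims=True))
    return s
def plane(c,T,uv,z):
    s=slopes(c,uv); d=np.c_[s,np.ones(len(s))]@T[:3,:3].T; o=T[:3,3]
    return o+d*((z-o[2])/d[:,2])[:,None]
def cloud(c,T,depth):
    v,u=np.mgrid[:depth.shape[0],:depth.shape[1]]
    s=slopes(c,np.c_[u.ravel(),v.ravel()]); z=depth.ravel()[:,None]
    P=np.c_[s*z,z]@T[:3,:3].T+T[:3,3]; P[z[:,0]==0]=np.nan
    return P.reshape(*depth.shape,3)
def shot(name,fn):
    st=bot.state(); c,T=extr(name,st); p,d=optics.capture(name)
    cv2.imwrite(f'pics/{fn}.png',p[:,:,::-1]); np.savez(f'pics/{fn}.npz',p=p,d=d,T=T)
    return p,d,c,T,cloud(c,T,d)
E
python3 - <<'E'
from h import *
s=bot.state(); print(s)
ims=[]
for n in ('scene','side','wrist'):
    p,d,c,T,P=shot(n,n+'0'); print(n,{k:(np.round(v,3).tolist()) for k,v in c.items()}, T[:3,3].round(3),(d>0).mean())
    ims.append(p)
E
```

```text
pics
{'time_s': 0.0, 'q': array([-5.66913149e-02,  9.18796520e-02,  1.23183294e+00, -1.32078811e-05,
        1.81981805e+00, -5.67143991e-02]), 'joint_vel': array([ 0.00049382, -0.0002192 ,  0.00024388,  0.00071028,  0.00128436,
        0.00127807]), 'joint_efforts': array([-3.13584051e-04, -4.46447504e+01, -4.06449509e+01,  6.96761138e-02,
        2.93726998e-02, -1.50731516e-04]), 'position': array([5.99711291e-01, 1.53396112e-05, 2.21524342e-01]), 'tool_rot': array([-7.18645917e-04,  7.07099434e-01,  7.07113464e-01, -6.50023281e-04]), 'force': array([0.08805495, 0.35659844, 0.0676503 ]), 'wrist_torque': array([-0.01716451, -0.03759815, -0.0437489 ]), 'opening': 0.08813944673823335}
scene {'fx': 454.42, 'fy': 454.42, 'cx': 276.61, 'cy': 212.818, 'k1': -0.049, 'rvec': [2.212, 0.921, -0.384], 'tvec': [-0.332, -0.242, 1.639]} [ 1.178 -0.692  0.994] 0.9961649659863946
side {'fx': 427.852, 'fy': 427.852, 'cx': 281.495, 'cy': 206.634, 'k1': -0.044, 'rvec': [2.22, -0.769, 0.363], 'tvec': [-0.498, 0.296, 0.893]} [ 0.092 -0.652  0.836] 0.9960586734693877
wrist {'fx': 302.262, 'fy': 302.262, 'cx': 280.955, 'cy': 207.354, 'k1': -0.067, 'tool_from_camera': [[-0.0, -0.956, -0.294, 0.08], [1.0, -0.001, 0.001, 0.001], [-0.001, -0.294, 0.956, -0.162], [0.0, 0.0, 0.0, 1.0]]} [0.601 0.08  0.383] 0.9958971088435374
```

View pics/scene0.png

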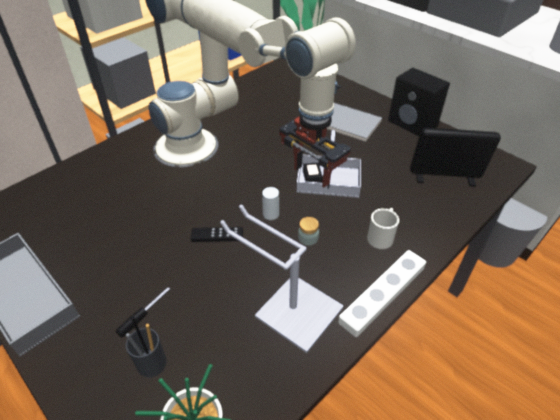

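View pics/side0.png

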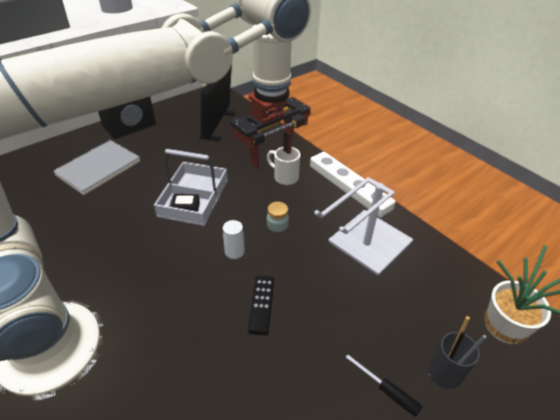

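Pictures 1–2: the caddy is at side (190,195), can (233,240), jar (277,216), mug (287,165), stand post (372,225) with prong tips near (318,212) and (345,230). Next I'll take points from depth.

```bash
python3 - <<'E'
from h import *
def ld(n):
    z=np.load(f'pics/{n}0.npz'); c=optics.get_calibration(n); return z['p'],cloud(c,z['T'],z['d'])
for n,boxes in {'side':dict(caddy=(145,140,232,225),can=(220,218,247,260),jar=(265,200,290,232),mug=(265,145,302,186),stand=(310,170,415,270)),
 'scene':dict(caddy=(290,150,365,198),can=(260,185,282,222),jar=(296,215,322,246),mug=(366,205,400,250),stand=(215,200,345,350))}.items():
    p,P=ld(n)
    for k,(a,b,c2,d) in boxes.items():
        Q=P[b:d,a:c2].reshape(-1,3); Q=Q[np.isfinite(Q).all(1)&(Q[:,2]>.008)&(Q[:,2]<.26)]
        print(n,k,len(Q),'min',Q.min(0).round(3),'max',Q.max(0).round(3))
        if k in('can','jar','mug'):
            top=Q[Q[:,2]>np.percentile(Q[:,2],97)-.006]; (x,y),r=cv2.minEnclosingCircle(top[:,:2].astype(np.float32)); print('  top',top.mean(0).round(4),'circ',round(x,4),round(y,4),round(r,4))
        if k=='caddy':
            rim=Q[(Q[:,2]>.035)&(Q[:,2]<.055)]; print('  rim rect',cv2.minAreaRect(rim[:,:2].astype(np.float32)))
            bar=Q[(Q[:,2]>.145)&(Q[:,2]<.175)];
            if len(bar): print('  bar',len(bar),bar.min(0).round(3),bar.max(0).round(3),np.median(bar,0).round(4), cv2.fitLine(bar[:,:2].astype(np.float32),cv2.DIST_HUBER,0,.01,.01).ravel().round(3))
        if k=='stand':
            pr=Q[(Q[:,2]>.195)&(Q[:,2]<.245)]
            n_,lab=cv2.kmeans(np.ascontiguousarray(pr[:,:2],dtype=np.float32),2,None,(3,50,1e-5),5,cv2.KMEANS_PP_CENTERS)[0:2]
            print('  prongs',len(pr),pr.min(0).round(3),pr.max(0).round(3)); 
            cv2.imwrite(f'pics/pr_{n}.png',np.zeros((2,2)))
            H=np.zeros((300,300),np.uint8); ij=((pr[:,:2]-pr[:,:2].min(0))*1000).astype(int); ij=ij[(ij<300).all(1)]; H[ij[:,0],ij[:,1]]=255; cv2.imwrite(f'pics/top_{n}.png',H)
            base=P[b:d,a:c2].reshape(-1,3); base=Q[(Q[:,2]<.03)]; print('  base',len(base),cv2.minAreaRect(base[:,:2].astype(np.float32)) if len(base) else '')
            tips=Q[Q[:,2]>.221]; print('  tips',tips[:40].round(3).tolist())
E
```

```text
side caddy 2752 min [ 0.366 -0.013  0.008] max [0.609 0.34  0.164]
  rim rect ((0.4882826805114746, 0.2223546802997589), (0.206996887922287, 0.14441722631454468), 38.18937301635742)
  bar 213 [0.446 0.167 0.145] [0.526 0.27  0.164] [0.4866 0.2188 0.1592] [ 0.619 -0.785  0.487  0.219]
side can 662 min [ 0.44  -0.048  0.008] max [0.488 0.    0.095]
  top [ 0.4645 -0.0235  0.0906] circ 0.4659 -0.0226 0.0254
side jar 543 min [ 0.582 -0.046  0.008] max [0.64  0.014 0.067]
  top [ 0.6117 -0.0149  0.0627] circ 0.6128 -0.0135 0.028
side mug 912 min [ 0.643 -0.013  0.008] max [0.801 0.201 0.249]
  top [ 0.6464 -0.0052  0.2389] circ 0.6476 -0.0021 0.0115
side stand 4591 min [ 0.554 -0.303  0.008] max [0.918 0.092 0.232]
  prongs 791 [ 0.554 -0.278  0.195] [ 0.758 -0.179  0.232]
  base 2739 ((0.7886581420898438, -0.10591566562652588), (0.23414801061153412, 0.37416544556617737), 7.81741189956665)
  tips [[0.56, -0.205, 0.23], [0.561, -0.206, 0.23], [0.557, -0.205, 0.229], [0.557, -0.208, 0.231], [0.559, -0.209, 0.231], [0.56, -0.21, 0.231], [0.556, -0.203, 0.225], [0.554, -0.208, 0.23], [0.556, 
[... 1913 characters left out ...]
06, 0.223], [0.567, -0.206, 0.226], [0.566, -0.203, 0.223], [0.562, -0.211, 0.222], [0.563, -0.209, 0.221], [0.565, -0.208, 0.222], [0.567, -0.207, 0.223], [0.568, -0.204, 0.221], [0.563, -0.271, 0.228], [0.564, -0.269, 0.229], [0.562, -0.273, 0.226], [0.566, -0.273, 0.229], [0.568, -0.272, 0.229], [0.567, -0.269, 0.227], [0.564, -0.275, 0.226], [0.566, -0.274, 0.227], [0.57, -0.274, 0.229], [0.57, -0.271, 0.227], [0.57, -0.268, 0.225], [0.568, -0.276, 0.226], [0.57, -0.274, 0.226], [0.571, -0.272, 0.225], [0.571, -0.27, 0.224], [0.571, -0.267, 0.221], [0.573, -0.277, 0.227]][ WARN:0@0.242] global loadsave.cpp:1063 imwrite_ Unsupported depth image for selected encoder is fallbacked to CV_8U.
```

>>> {"op": "carry_out", "data": {
  "deltas": [
    {"grip": 0,"travel": [-8,-45,0],"yaw": 0},
    {"grip": 0,"travel": [-15,-90,0],"yaw": 0},
    {"grip": 0,"travel": [-22,-134,0],"yaw": 0},
    {"grip": 0,"travel": [-22.5,-134,20],"yaw": 0},
    {"grip": 0,"travel": [-22.5,-134,40],"yaw": 0},
    {"grip": 0,"travel": [-22.5,-134,60],"yaw": 0},
    {"grip": 0,"travel": [-22.5,-134,80],"yaw": 0},
    {"grip": 0,"travel": [-22.5,-134,90],"yaw": 0},
    {"grip": 0,"travel": [-22.5,-134,90],"yaw": 0}
  ]
}}

```text
time_s: 1.05
position: [0.4651, -0.0224, 0.1309]
tool_rot: [-0.001, 0.707, 0.707, -0.001]
force: [0.2, -0.1, 0.1]
opening: 0.0879
```

```bash
python3 - <<'E'
from h import *
for n in('side','scene'):
    z=np.load(f'pics/{n}0.npz'); c=optics.get_calibration(n); P=cloud(c,z['T'],z['d']).reshape(-1,3); 
    P=P[np.isfinite(P).all(1)]
    Q=P[(P[:,0]>.54)&(P[:,0]<.80)&(P[:,1]<-.15)&(P[:,1]>-.32)&(P[:,2]>.185)&(P[:,2]<.24)]
    # split by line through tips mid with approx dir
    m=np.array([.564,-.2415]); a=np.radians(7.5)
    for it in range(4):
        x=np.array([np.cos(a),np.sin(a)]); y=np.array([-x[1],x[0]]); L=np.c_[(Q[:,:2]-m)@x,(Q[:,:2]-m)@y]
        f=[np.polyfit(L[s,0],L[s,1],1) for s in [(L[:,0]>.012)&(L[:,0]<.14)&(abs(L[:,1]-o)<.015) for o in(.033,-.033)]]
        a+=np.arctan((f[0][0]+f[1][0])/2); m=m+y*(f[0][1]+f[1][1])/2
    print(n,'yaw',np.degrees(a),'mid',m,'lines',f,'tip x range',L[abs(L[:,1])<.05].min(0),L.max(0))
    s=(L[:,0]>.02)&(L[:,0]<.13)&(abs(abs(L[:,1])-.033)<.008); print(' prong z top',np.percentile(Q[s,2],[50,95]))
    po=P[(P[:,2]>.05)&(P[:,2]<.17)&(np.hypot(P[:,0]-.735,P[:,1]+.22)<.05)]; print(' post',len(po),po.mean(0),po.min(0),po.max(0), 'local', ((po[:,:2]-m)@x).mean(),((po[:,:2]-m)@y).mean())
    # brick: dark points within caddy footprint
    p=z['p'].reshape(-1,3); A=cloud(c,z['T'],z['d']).reshape(-1,3); u=np.radians(38); X=np.array([np.cos(u),np.sin(u)]);Y=np.array([-X[1],X[0]])
    l=np.c_[(A[:,:2]-[.4885,.222])@X,(A[:,:2]-[.4885,.222])@Y,A[:,2]]
    s=(abs(l[:,0])<.09)&(abs(l[:,1])<.06)&(l[:,2]>.034)&(l[:,2]<.046)&(p.max(1)<255)
    print(' brick top local',l[s].mean(0),l[s].min(0),l[s].max(0),s.sum())
E
```

```text
side yaw 7.242738711951821 mid [ 0.56406681 -0.24200741] lines [array([0.00135479, 0.03286363]), array([-0.00135479, -0.03286363])] tip x range [-0.0054826  -0.03756997] [0.19571727 0.03972493]
 prong z top [0.20998747 0.21255617]
 post 232 [ 0.74251083 -0.22120968  0.10212228] [ 0.73597741 -0.22880944  0.05026609] [ 0.75438    -0.20897148  0.16997524] local 0.17964223686367062 -0.001865237072708849
 brick top local [-0.04775346 -0.00055307  0.03977319] [-0.08993653 -0.05893087  0.03400952] [0.00387281 0.05926104 0.04523865] 479
scene yaw 7.040332990847892 mid [ 0.56385127 -0.24037151] lines [array([-0.00241111,  0.03310151]), array([ 0.00241113, -0.03310151])] tip x range [-0.00646986 -0.03830425] [0.19619243 0.03950614]
 prong z top [0.20865848 0.21184464]
 post 248 [ 0.75305928 -0.22116948  0.11190924] [ 0.73963425 -0.22714473  0.05007348] [ 0.7593404  -0.20901043  0.16993347] local 0.19013495018001525 -0.004133600326905405
 brick top local [-0.05388225 -0.00191978  0.03995424] [-0.08578593 -0.04062901  0.03408144] [-0.0200731   0.04344124  0.0457322 ] 258
```

>>> {"op": "carry_out", "data": {
  "deltas": [
    {"grip": 0,"travel": [0,1,25],"yaw": 0},
    {"grip": 0,"travel": [0,1,50],"yaw": 0},
    {"grip": 0,"travel": [0,1,75],"yaw": 0},
    {"grip": 0,"travel": [0,1,92],"yaw": 0},
    {"grip": 0,"travel": [0,1,92],"yaw": 0},
    {"grip": 255,"travel": [0,1,92],"yaw": 0},
    {"grip": 255,"travel": [0,1,92],"yaw": 0},
    {"grip": 255,"travel": [0,1,92],"yaw": 0},
    {"grip": 255,"travel": [0,1,92],"yaw": 0},
    {"grip": 255,"travel": [0,1,92],"yaw": 0}
  ]
}}

```text
time_s: 2.05
position: [0.4671, -0.0225, 0.0412]
tool_rot: [0.0, 0.707, 0.707, 0.0]
force: [-1.4, -0.1, 1.1]
opening: 0.0514
```

>>> {"op": "carry_out", "data": {
  "deltas": [
    {"grip": 255,"travel": [0,0,0],"yaw": 0},
    {"grip": 255,"travel": [0,0,0],"yaw": 0},
    {"grip": 255,"travel": [0,0,0],"yaw": 0},
    {"grip": 255,"travel": [0,0,-15],"yaw": 0},
    {"grip": 255,"travel": [0,0,-40],"yaw": 0},
    {"grip": 255,"travel": [0,0,-65],"yaw": 0},
    {"grip": 255,"travel": [0,0,-95],"yaw": 0},
    {"grip": 255,"travel": [0,0,-120],"yaw": 0},
    {"grip": 255,"travel": [0,0,-140],"yaw": 0},
    {"grip": 255,"travel": [0,0,-140],"yaw": 0}
  ]
}}

```text
time_s: 3.05
position: [0.4684, -0.0226, 0.1845]
tool_rot: [0.002, 0.707, 0.707, 0.002]
force: [0.1, 0.2, -0.7]
opening: 0.0496
```

>>> {"op": "carry_out", "data": {
  "deltas": [
    {"grip": 255,"travel": [0,0,-25],"yaw": 0},
    {"grip": 255,"travel": [0,0,-50],"yaw": 0},
    {"grip": 255,"travel": [30,7,-55],"yaw": 0.11},
    {"grip": 255,"travel": [65,15,-55],"yaw": 0.23},
    {"grip": 255,"travel": [100,23,-55],"yaw": 0.35},
    {"grip": 255,"travel": [140,33,-55],"yaw": 0.47},
    {"grip": 255,"travel": [180,42,-55],"yaw": 0.59},
    {"grip": 255,"travel": [220,51,-55],"yaw": 0.71},
    {"grip": 255,"travel": [255,60,-55],"yaw": 0.82},
    {"grip": 255,"travel": [279,65.5,-55],"yaw": 0.908}
  ]
}}

```text
time_s: 4.05
position: [0.5323, 0.2588, 0.2334]
tool_rot: [-0.0, 0.946, 0.324, -0.001]
force: [-0.3, -0.9, -1.2]
opening: 0.0495
```

>>> {"op": "carry_out", "data": {
  "deltas": [
    {"grip": 255,"travel": [0,0,0],"yaw": 0},
    {"grip": 255,"travel": [0,0,0],"yaw": 0},
    {"grip": 255,"travel": [0,0,0],"yaw": 0}
  ]
}}

```text
time_s: 4.35
position: [0.5324, 0.2556, 0.2351]
tool_rot: [0.0, 0.946, 0.325, -0.0]
force: [0.2, -0.9, -0.7]
opening: 0.0498
```

```bash
python3 - <<'E'
from h import *
s=bot.state(); print(s['position'],s['tool_rot'],s['opening'],s['q'].round(2)); c,T=extr('wrist'); 
for n in('side','wrist','scene'): shot(n,n+'1')
a,b=[cv2.imread(f'pics/{n}1.png') for n in('side','wrist')]
cv2.imwrite('pics/pair1.png',np.vstack([a[60:300,100:400],cv2.resize(b,(300,225))]))
q=s['tool_rot']; M=R.from_quat([q[1],q[2],q[3],q[0]]).as_matrix(); print('tool x angle',np.degrees(np.arctan2(M[1,0],M[0,0])))
E
```

```text
[0.53238658 0.25556548 0.23508345] [ 2.18436299e-04  9.45544638e-01  3.25492031e-01 -4.78133913e-04] 0.04982182783089815 [ 0.39  0.07  1.23 -0.    1.84  1.3 ]
tool x angle 37.99077676479361
```

View pics/pair1.png

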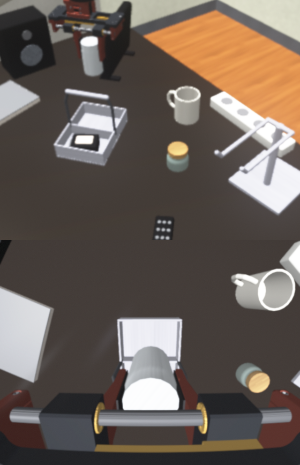

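Picture 3: the can is held upright (side crop 92,57) and hovers over the empty bay. The bay's far walls show around the can in the wrist view at (150,340).

```bash
python3 - <<'E'
from h import *
u=np.radians(38); X=np.array([np.cos(u),np.sin(u)]);Y=np.array([-X[1],X[0]])
for n in('wrist','side','scene'):
    z=np.load(f'pics/{n}1.npz'); c=optics.get_calibration(n); A=cloud(c,z['T'],z['d']).reshape(-1,3); A=A[np.isfinite(A).all(1)]
    l=np.c_[(A[:,:2]-[.4885,.222])@X,(A[:,:2]-[.4885,.222])@Y,A[:,2]]
    s=l[(abs(l[:,0])<.12)&(abs(l[:,1])<.09)&(l[:,2]>.038)&(l[:,2]<.052)]
    print(n,len(s),'rim',np.percentile(s,[1,99],axis=0).round(4).tolist())
    s=l[(abs(l[:,0]-.056)<.04)&(abs(l[:,1])<.05)&(l[:,2]>.17)&(l[:,2]<.235)]
    print('  can',len(s),np.percentile(s,[1,50,99],axis=0).round(4).tolist())
E
```

```text
wrist 1248 rim [[-0.0132, -0.0695, 0.0382], [0.0995, 0.0692, 0.0489]]
  can 1181 [[0.0643, -0.0253, 0.1952], [0.0788, -0.0021, 0.2179], [0.0813, 0.0197, 0.2348]]
side 878 rim [[-0.1025, -0.0697, 0.0381], [0.0995, 0.0709, 0.0489]]
  can 240 [[0.0285, -0.0257, 0.1945], [0.0367, -0.0102, 0.2147], [0.0607, 0.0185, 0.2342]]
scene 581 rim [[-0.0981, -0.0711, 0.0381], [0.1007, 0.0743, 0.05]]
  can 184 [[0.034, -0.0304, 0.1939], [0.0566, -0.0218, 0.2128], [0.083, -0.0035, 0.2342]]
```

>>> {"op": "carry_out", "data": {
  "deltas": [
    {"grip": 255,"travel": [0,0,30],"yaw": 0},
    {"grip": 255,"travel": [0,0,60],"yaw": 0},
    {"grip": 255,"travel": [0,0,90],"yaw": 0},
    {"grip": 255,"travel": [0,0,115],"yaw": 0},
    {"grip": 255,"travel": [0,0,135],"yaw": 0},
    {"grip": 255,"travel": [0,0,155],"yaw": 0},
    {"grip": 255,"travel": [0,0,170],"yaw": 0},
    {"grip": 255,"travel": [0,0,180],"yaw": 0},
    {"grip": 255,"travel": [0,0,186],"yaw": 0},
    {"grip": 255,"travel": [0,0,186],"yaw": 0}
  ]
}}

```text
time_s: 5.5
position: [0.5323, 0.2563, 0.0492]
tool_rot: [0.0, 0.946, 0.325, -0.0]
force: [0.7, -0.1, -1.2]
opening: 0.0496
```

>>> {"op": "carry_out", "data": {
  "deltas": [
    {"grip": 255,"travel": [0,0,1],"yaw": 0},
    {"grip": 255,"travel": [0,0,2],"yaw": 0},
    {"grip": 255,"travel": [0,0,2],"yaw": 0}
  ]
}}

```text
time_s: 5.8
position: [0.5328, 0.2566, 0.0482]
tool_rot: [-0.0, 0.946, 0.325, 0.001]
force: [0.2, 0.3, -0.8]
opening: 0.0495
```

>>> {"op": "carry_out", "data": {
  "deltas": [
    {"grip": 255,"travel": [0,0,1],"yaw": 0},
    {"grip": 255,"travel": [0,0,2],"yaw": 0},
    {"grip": 255,"travel": [0,0,2],"yaw": 0},
    {"grip": 255,"travel": [0,0,2],"yaw": 0}
  ]
}}

```text
time_s: 6.2
position: [0.5325, 0.2565, 0.0456]
tool_rot: [0.0, 0.946, 0.325, -0.0]
force: [-0.3, -0.1, -1.1]
opening: 0.0499
```

>>> {"op": "carry_out", "data": {
  "deltas": [
    {"grip": 255,"travel": [0,0,1],"yaw": 0},
    {"grip": 255,"travel": [0,0,1],"yaw": 0},
    {"grip": 255,"travel": [0,0,1],"yaw": 0}
  ]
}}

```text
time_s: 6.5
position: [0.5327, 0.2566, 0.0452]
tool_rot: [-0.0, 0.946, 0.325, 0.0]
force: [-0.9, -1.2, 2.6]
opening: 0.0494
```

Contact felt (+2.6 N). Open and rise.

>>> {"op": "carry_out", "data": {
  "deltas": [
    {"grip": 30,"travel": [0,0,0],"yaw": 0},
    {"grip": 30,"travel": [0,0,0],"yaw": 0},
    {"grip": 30,"travel": [0,0,0],"yaw": 0},
    {"grip": 30,"travel": [0,0,0],"yaw": 0},
    {"grip": 30,"travel": [0,0,0],"yaw": 0},
    {"grip": 30,"travel": [0,0,-10],"yaw": 0},
    {"grip": 30,"travel": [0,0,-25],"yaw": 0},
    {"grip": 30,"travel": [0,0,-50],"yaw": 0},
    {"grip": 30,"travel": [0,0,-80],"yaw": 0},
    {"grip": 30,"travel": [0,0,-120],"yaw": 0}
  ]
}}

```text
time_s: 7.5
position: [0.5319, 0.2563, 0.1658]
tool_rot: [0.0, 0.946, 0.325, -0.001]
force: [0.5, -0.5, 0.6]
opening: 0.0771
```

>>> {"op": "carry_out", "data": {
  "deltas": [
    {"grip": 30,"travel": [0,0,-50],"yaw": 0},
    {"grip": 0,"travel": [0,0,-60],"yaw": 0},
    {"grip": 0,"travel": [0,0,-60],"yaw": 0},
    {"grip": 0,"travel": [0,0,-60],"yaw": 0}
  ]
}}

```text
time_s: 7.9
position: [0.5323, 0.2565, 0.2242]
tool_rot: [-0.0, 0.946, 0.325, -0.0]
force: [1.0, 0.6, -1.0]
opening: 0.0875
```

```bash
python3 - <<'E'
from h import *
s=bot.state(); print(s['position'],s['opening'],s['force'])
u=np.radians(38); X=np.array([np.cos(u),np.sin(u)]);Y=np.array([-X[1],X[0]])
for n in('wrist','side','scene'):
    p,d,c,T,A=shot(n,n+'2'); A=A.reshape(-1,3); A=A[np.isfinite(A).all(1)]
    l=np.c_[(A[:,:2]-[.4885,.222])@X,(A[:,:2]-[.4885,.222])@Y,A[:,2]]
    for k,lo,hi,b in(('rim',.038,.052,.12),('cantop',.088,.1,.1),('bar',.145,.166,.05)):
        q=l[(abs(l[:,0])<b)&(abs(l[:,1])<.09)&(l[:,2]>lo)&(l[:,2]<hi)]
        if len(q)>5: print(n,k,len(q),np.percentile(q,[1,50,99],axis=0).round(4).tolist(), np.polyfit(q[:,1],q[:,0],1).round(4) if k=='bar' else '')
a,b=[cv2.imread(f'pics/{n}2.png') for n in('side','wrist')]
cv2.imwrite('pics/pair2.png',np.vstack([a[60:300,100:400],cv2.resize(b,(300,225))]))
E
```

```text
[0.53234384 0.25645491 0.22416895] 0.08745563706171906 [ 0.9940893   0.64220578 -0.96134799]
wrist rim 3594 [[-0.0991, -0.0692, 0.0381], [-0.0331, 0.0008, 0.0412], [0.0996, 0.0691, 0.0484]] 
wrist cantop 1739 [[0.001, -0.0664, 0.089], [0.0572, -0.0004, 0.0935], [0.0793, 0.0666, 0.0978]] 
wrist bar 1881 [[-0.0039, -0.0597, 0.1468], [0.0026, 0.0005, 0.1591], [0.0061, 0.0597, 0.1614]] [0.0002 0.0021]
side rim 903 [[-0.1025, -0.07, 0.0381], [-0.0474, -0.0021, 0.0416], [0.0995, 0.0714, 0.0511]] 
side cantop 142 [[-0.0048, -0.0711, 0.0883], [0.0465, -0.0033, 0.0944], [0.0668, 0.0714, 0.098]] 
side bar 207 [[-0.0085, -0.0604, 0.1474], [-0.0037, -0.0019, 0.1589], [0.0041, 0.0611, 0.1636]] [-0.0047 -0.0032]
scene rim 611 [[-0.098, -0.0725, 0.0382], [-0.0363, -0.0137, 0.0423], [0.1006, 0.0732, 0.0507]] 
scene cantop 140 [[-0.0017, -0.0697, 0.0889], [0.0573, -0.0037, 0.0938], [0.0808, 0.0218, 0.0979]] 
scene bar 103 [[-0.0045, -0.0632, 0.1454], [0.0013, -0.0112, 0.1603], [0.0071, 0.0556, 0.1638]] [0.0022 0.0013]
```

View pics/pair2.png

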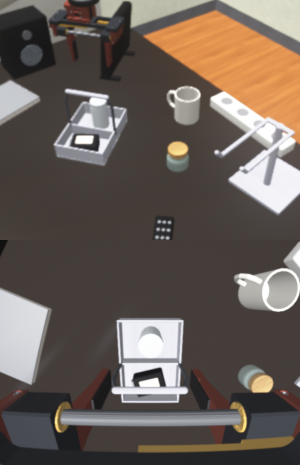

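Picture 4: the can stands alone in the empty bay (side crop 98,112; wrist 150,342), with the brick in the other bay and the bar at wrist (148,391). Local offsets fit to within 2 mm. Next I turn over the bar.

>>> {"op": "carry_out", "data": {
  "deltas": [
    {"grip": 0,"travel": [-10,0,0],"yaw": -0.14},
    {"grip": 0,"travel": [-25,0,0],"yaw": -0.28},
    {"grip": 0,"travel": [-40,0,0],"yaw": -0.42},
    {"grip": 0,"travel": [-56,0,0],"yaw": -0.56},
    {"grip": 0,"travel": [-56,0,0],"yaw": -0.7},
    {"grip": 0,"travel": [-56,0,0],"yaw": -0.84},
    {"grip": 0,"travel": [-56,0,0],"yaw": -0.98},
    {"grip": 0,"travel": [-56,0,0],"yaw": -1.12},
    {"grip": 0,"travel": [-56,0,0],"yaw": -1.26},
    {"grip": 0,"travel": [-56,0,0],"yaw": -1.4}
  ]
}}

```text
time_s: 9.05
position: [0.4879, 0.2218, 0.2229]
tool_rot: [-0.001, 0.511, 0.859, -0.001]
force: [-1.0, -0.0, 0.0]
opening: 0.0877
```

>>> {"op": "carry_out", "data": {
  "deltas": [
    {"grip": 0,"travel": [0,0,0],"yaw": -0.085},
    {"grip": 0,"travel": [0,0,0],"yaw": -0.171},
    {"grip": 0,"travel": [0,0,0],"yaw": -0.171},
    {"grip": 0,"travel": [0,0,0],"yaw": -0.171}
  ]
}}

```text
time_s: 9.45
position: [0.4881, 0.2219, 0.2235]
tool_rot: [-0.001, 0.44, 0.898, -0.001]
force: [-0.7, -0.7, -0.2]
opening: 0.0877
```

```bash
python3 - <<'E'
from h import *
s=bot.state(); print(s['position'],s['opening'],s['force'],s['q'].round(2))
q=s['tool_rot']; M=R.from_quat([q[1],q[2],q[3],q[0]]).as_matrix(); print('tool x',np.degrees(np.arctan2(M[1,0],M[0,0])))
p,d,c,T,A=shot('wrist','wrist3'); A=A.reshape(-1,3); A=A[np.isfinite(A).all(1)]
l=(A-s['position'])@M
k=l[(A[:,2]>.145)&(A[:,2]<.17)&(np.hypot(l[:,0],l[:,1])<.08)]
print('bar in tool',len(k),np.percentile(k,[1,50,99],axis=0).round(4).tolist())
E
```

```text
[0.48805124 0.2219176  0.22349963] 0.08768245985266836 [-0.67263339 -0.65796935 -0.1694436 ] [ 0.36 -0.08  1.4  -0.    1.82 -0.3 ]
tool x 127.8544642983861
bar in tool 2166 [[-0.0574, -0.0062, 0.0618], [0.0096, -0.0, 0.0639], [0.0611, 0.0055, 0.0696]]
```

>>> {"op": "carry_out", "data": {
  "deltas": [
    {"grip": 0,"travel": [1,0,20],"yaw": 0},
    {"grip": 0,"travel": [1,0,40],"yaw": 0},
    {"grip": 0,"travel": [1,0,60],"yaw": 0},
    {"grip": 0,"travel": [1,0,75],"yaw": 0},
    {"grip": 0,"travel": [1,0,87.5],"yaw": 0},
    {"grip": 0,"travel": [1,0,87.5],"yaw": 0},
    {"grip": 120,"travel": [1,0,87.5],"yaw": 0},
    {"grip": 180,"travel": [1,0,87.5],"yaw": 0},
    {"grip": 200,"travel": [1,0,87.5],"yaw": 0},
    {"grip": 255,"travel": [1,0,87.5],"yaw": 0}
  ]
}}

```text
time_s: 10.5
position: [0.4881, 0.2229, 0.138]
tool_rot: [0.0, 0.438, 0.899, 0.0]
force: [-0.3, -0.2, -0.7]
opening: 0.0592
```

>>> {"op": "carry_out", "data": {
  "deltas": [
    {"grip": 255,"travel": [0,0,0],"yaw": 0},
    {"grip": 255,"travel": [0,0,0],"yaw": 0},
    {"grip": 255,"travel": [0,0,0],"yaw": 0},
    {"grip": 255,"travel": [0,0,0],"yaw": 0},
    {"grip": 255,"travel": [0,0,0],"yaw": 0},
    {"grip": 255,"travel": [0,0,0],"yaw": 0}
  ]
}}

```text
time_s: 11.1
position: [0.4876, 0.2227, 0.1371]
tool_rot: [-0.0, 0.438, 0.899, -0.0]
force: [-4.9, -4.2, 0.1]
opening: 0.0116
```

>>> {"op": "carry_out", "data": {
  "deltas": [
    {"grip": 255,"travel": [0,0,-3],"yaw": 0},
    {"grip": 255,"travel": [0,0,-8],"yaw": 0},
    {"grip": 255,"travel": [0,0,-16],"yaw": 0},
    {"grip": 255,"travel": [0,0,-28],"yaw": 0},
    {"grip": 255,"travel": [0,0,-42],"yaw": 0},
    {"grip": 255,"travel": [0,0,-56],"yaw": 0},
    {"grip": 255,"travel": [0,0,-70],"yaw": 0},
    {"grip": 255,"travel": [0,0,-82],"yaw": 0},
    {"grip": 255,"travel": [0,0,-90],"yaw": 0},
    {"grip": 255,"travel": [0,0,-94],"yaw": 0}
  ]
}}

```text
time_s: 12.1
position: [0.488, 0.2229, 0.2324]
tool_rot: [0.0, 0.438, 0.899, 0.001]
force: [0.3, -0.1, -6.4]
opening: 0.0108
```

>>> {"op": "carry_out", "data": {
  "deltas": [
    {"grip": 255,"travel": [0,0,0],"yaw": 0},
    {"grip": 255,"travel": [0,0,0],"yaw": 0},
    {"grip": 255,"travel": [0,0,0],"yaw": 0}
  ]
}}

```text
time_s: 12.4
position: [0.4875, 0.2227, 0.2302]
tool_rot: [-0.001, 0.438, 0.899, -0.001]
force: [0.1, 0.1, -7.2]
opening: 0.0114
```

```bash
python3 - <<'E'
from h import *
s=bot.state(); print(s['position'],s['opening'],s['force'])
a=shot('side','side4')[0]; b=shot('scene','scene4')[0]
cv2.imwrite('pics/pair4.png',np.hstack([a,b])[40:340,100:860,::-1])
E
```

```text
[0.48748999 0.22272039 0.23019004] 0.011418857321496704 [ 0.08827432  0.13985859 -7.18762549]
```

View pics/pair4.png

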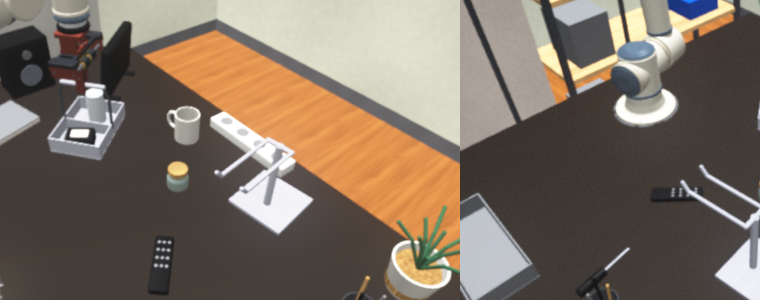

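Picture 5: the caddy hangs level from the gripper (crop 88,110) with can and brick inside, and the wrist force of 7.2 N matches 0.75 kg. Carrying it over in front of the prongs.

>>> {"op": "carry_out", "data": {
  "deltas": [
    {"grip": 255,"travel": [-5,-4,0],"yaw": 0},
    {"grip": 255,"travel": [-15,-12,0],"yaw": 0},
    {"grip": 255,"travel": [-31,-25,0],"yaw": 0},
    {"grip": 255,"travel": [-50,-40,0],"yaw": 0},
    {"grip": 255,"travel": [-70,-57,0],"yaw": 0},
    {"grip": 255,"travel": [-90,-73,0],"yaw": 0},
    {"grip": 255,"travel": [-110,-89,0],"yaw": 0},
    {"grip": 255,"travel": [-130,-105,0],"yaw": 0},
    {"grip": 255,"travel": [-150,-121,0],"yaw": 0},
    {"grip": 255,"travel": [-170,-137,0],"yaw": 0}
  ]
}}

```text
time_s: 13.5
position: [0.4839, 0.0025, 0.2313]
tool_rot: [0.0, 0.439, 0.899, -0.0]
force: [-0.1, -1.4, -6.3]
opening: 0.0114
```

>>> {"op": "carry_out", "data": {
  "deltas": [
    {"grip": 255,"travel": [-20,-16,0],"yaw": 0},
    {"grip": 255,"travel": [-40,-32,0],"yaw": 0},
    {"grip": 255,"travel": [-60,-48,0],"yaw": 0},
    {"grip": 255,"travel": [-80,-65,0],"yaw": 0},
    {"grip": 255,"travel": [-100,-81,0],"yaw": 0},
    {"grip": 255,"travel": [-120,-97,0],"yaw": 0},
    {"grip": 255,"travel": [-140,-113,0],"yaw": 0},
    {"grip": 255,"travel": [-160,-129,0],"yaw": 0},
    {"grip": 255,"travel": [-175,-142,0],"yaw": 0},
    {"grip": 255,"travel": [-186,-151,0],"yaw": 0}
  ]
}}

```text
time_s: 14.5
position: [0.4789, -0.2371, 0.2311]
tool_rot: [-0.0, 0.439, 0.898, -0.0]
force: [0.1, -0.4, -6.7]
opening: 0.0114
```

>>> {"op": "carry_out", "data": {
  "deltas": [
    {"grip": 255,"travel": [-8,-6,0],"yaw": 0.02},
    {"grip": 255,"travel": [-12,-10,0],"yaw": 0.06},
    {"grip": 255,"travel": [-13,-10.5,0],"yaw": 0.12},
    {"grip": 255,"travel": [-13,-10.5,0],"yaw": 0.19},
    {"grip": 255,"travel": [-13,-10.5,0],"yaw": 0.27},
    {"grip": 255,"travel": [-13,-10.5,0],"yaw": 0.35},
    {"grip": 255,"travel": [-13,-10.5,0],"yaw": 0.42},
    {"grip": 255,"travel": [-13,-10.5,0],"yaw": 0.48},
    {"grip": 255,"travel": [-13,-10.5,0],"yaw": 0.52},
    {"grip": 255,"travel": [-13,-10.5,0],"yaw": 0.539}
  ]
}}

```text
time_s: 15.5
position: [0.4796, -0.2514, 0.2312]
tool_rot: [-0.0, 0.662, 0.749, 0.0]
force: [0.0, 1.3, -6.5]
opening: 0.0114
```

>>> {"op": "carry_out", "data": {
  "deltas": [
    {"grip": 255,"travel": [0,0,0],"yaw": 0},
    {"grip": 255,"travel": [0,0,0],"yaw": 0},
    {"grip": 255,"travel": [0,0,0],"yaw": 0},
    {"grip": 255,"travel": [0,0,0],"yaw": 0}
  ]
}}

```text
time_s: 15.9
position: [0.4796, -0.2517, 0.2311]
tool_rot: [-0.0, 0.662, 0.75, -0.0]
force: [-0.0, 0.0, -6.5]
opening: 0.0109
```

```bash
cat > m.py <<'E'
from h import *
import sys
k=sys.argv[1]
s=bot.state(); print(s['position'],s['opening'],s['force'],s['q'].round(2))
q=s['tool_rot']; M=R.from_quat([q[1],q[2],q[3],q[0]]).as_matrix(); ax=np.arctan2(M[1,0],M[0,0]); print('tool x',np.degrees(ax))
seat=np.array([.6087,-.2356]); u=np.radians(7.14); X=np.array([np.cos(u),np.sin(u)]);Y=np.array([-X[1],X[0]])
dl=seat-s['position'][:2]; print('TCP to seat, stand axes',dl@X,dl@Y,' tool axes mm',(np.r_[dl,.216-.019-s['position'][2]]@M*1000).round(1))
ims=[]
for n in('side','scene'):
    p,d,c,T,A=shot(n,n+k); ims.append(p); A=A.reshape(-1,3); A=A[np.isfinite(A).all(1)]
    l=np.c_[(A[:,:2]-seat)@X,(A[:,:2]-seat)@Y,A[:,2]]
    b0=s['position'][2]+.019-.155; lc=l[:,:2]+[dl@X,dl@Y]
    rim=np.c_[lc,l[:,2]][(abs(lc)<.13).all(1)&(abs(l[:,2]-b0-.043)<.012)]
    print(n,'caddy base z nominal',round(b0,4))
    for nm,sl in(('-x',rim[:,0]<-.085),('+x',rim[:,0]>.085)):
        if sl.sum()>8: print('  rim',nm,sl.sum(),'ymin/max',rim[sl,1].min().round(3),rim[sl,1].max().round(3),'zmax',np.percentile(rim[sl,2],97).round(4))
    if len(rim): print('  rim rect',cv2.minAreaRect(rim[:,:2].astype(np.float32)))
cv2.imwrite(f'pics/pair{k}.png',np.hstack([ims[0][60:360,160:],ims[1][60:360,160:]])[:,:,::-1])
E
python3 m.py 5
```

```text
[ 0.47958557 -0.25169765  0.23111091] 0.010877969733617163 [-0.01843968  0.04910026 -6.49907598] [-0.55 -0.06  1.37 -0.    1.83 -0.67]
tool x 97.12256398496203
TCP to seat, stand axes 0.13011404618405029 -7.536076046167315e-05  tool axes mm [ -0.  130.1  34.1]
side caddy base z nominal 0.0951
  rim -x 356 ymin/max -0.071 0.07 zmax 0.1406
  rim +x 174 ymin/max -0.071 0.052 zmax 0.1417
  rim rect ((0.000934302806854248, -0.001194968819618225), (0.1434897482395172, 0.20218592882156372), 89.61365509033203)
scene caddy base z nominal 0.0951
  rim -x 122 ymin/max -0.069 0.061 zmax 0.1393
  rim +x 220 ymin/max -0.071 0.071 zmax 0.1418
  rim rect ((0.001252874732017517, 0.0007233470678329468), (0.14385542273521423, 0.20512378215789795), 89.80964660644531)
```

View pics/pair5.png

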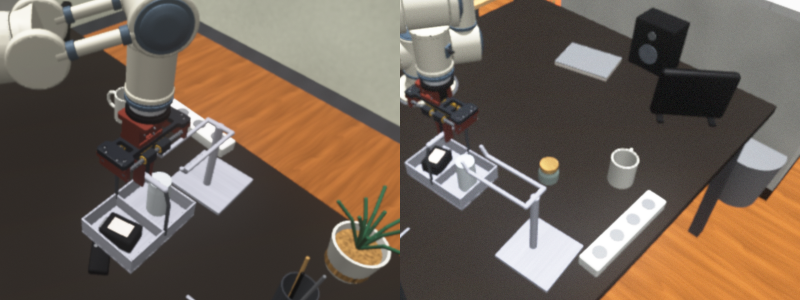

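Picture 6: the caddy is level, square with the stand and just in front of the prong tips (side crop 165,185; scene crop 480,150). Moving in over the prongs.

>>> {"op": "carry_out", "data": {
  "deltas": [
    {"grip": 255,"travel": [0,2,0],"yaw": 0},
    {"grip": 255,"travel": [0,6,0],"yaw": 0},
    {"grip": 255,"travel": [0,12,0],"yaw": 0},
    {"grip": 255,"travel": [0,19,0],"yaw": 0},
    {"grip": 255,"travel": [0,27,0],"yaw": 0},
    {"grip": 255,"travel": [0,35,0],"yaw": 0},
    {"grip": 255,"travel": [0,43,0],"yaw": 0},
    {"grip": 255,"travel": [0,51,0],"yaw": 0},
    {"grip": 255,"travel": [0,59,0],"yaw": 0},
    {"grip": 255,"travel": [0,67,0],"yaw": 0}
  ]
}}

```text
time_s: 17.0
position: [0.5468, -0.2434, 0.231]
tool_rot: [-0.0, 0.662, 0.75, -0.0]
force: [-0.6, 0.5, -6.8]
opening: 0.0111
```

>>> {"op": "carry_out", "data": {
  "deltas": [
    {"grip": 255,"travel": [0,8,0],"yaw": 0},
    {"grip": 255,"travel": [0,16,0],"yaw": 0},
    {"grip": 255,"travel": [0,24,0],"yaw": 0},
    {"grip": 255,"travel": [0,32,0],"yaw": 0},
    {"grip": 255,"travel": [0,40,0],"yaw": 0},
    {"grip": 255,"travel": [0,48,0],"yaw": 0},
    {"grip": 255,"travel": [0,55,0],"yaw": 0},
    {"grip": 255,"travel": [0,60,0],"yaw": 0},
    {"grip": 255,"travel": [0,63,0],"yaw": 0},
    {"grip": 255,"travel": [0,63,0],"yaw": 0}
  ]
}}

```text
time_s: 18.0
position: [0.6089, -0.2356, 0.2309]
tool_rot: [-0.0, 0.662, 0.75, -0.0]
force: [0.3, 0.2, -6.5]
opening: 0.0112
```

>>> {"op": "carry_out", "data": {
  "deltas": [
    {"grip": 255,"travel": [0,0,2],"yaw": 0},
    {"grip": 255,"travel": [0,0,6],"yaw": 0},
    {"grip": 255,"travel": [0,0,11],"yaw": 0},
    {"grip": 255,"travel": [0,0,16],"yaw": 0},
    {"grip": 255,"travel": [0,0,21],"yaw": 0},
    {"grip": 255,"travel": [0,0,25],"yaw": 0},
    {"grip": 255,"travel": [0,0,28],"yaw": 0},
    {"grip": 255,"travel": [0,0,29],"yaw": 0},
    {"grip": 255,"travel": [0,0,29],"yaw": 0}
  ]
}}

```text
time_s: 18.9
position: [0.6086, -0.2356, 0.202]
tool_rot: [-0.0, 0.662, 0.75, -0.0]
force: [0.8, 0.2, -7.1]
opening: 0.0114
```

```bash
python3 m.py 6
```

```text
[ 0.60858618 -0.23560484  0.20198032] 0.011438035043152453 [ 0.77872462  0.15024944 -7.08366062] [-0.42  0.23  1.11 -0.    1.8  -0.55]
tool x 97.10789731474371
TCP to seat, stand axes 0.00011353379229982476 -9.349007482830795e-06  tool axes mm [-0.   0.1  5. ]
side caddy base z nominal 0.066
  rim -x 331 ymin/max -0.072 0.071 zmax 0.112
  rim +x 131 ymin/max -0.071 0.051 zmax 0.113
  rim rect ((0.014287173748016357, -0.0014959797263145447), (0.1442592442035675, 0.22993186116218567), 89.96272277832031)
scene caddy base z nominal 0.066
  rim -x 176 ymin/max -0.07 0.068 zmax 0.1113
  rim +x 166 ymin/max -0.07 0.036 zmax 0.1124
  rim rect ((0.0015650317072868347, 0.0012369230389595032), (0.20372532308101654, 0.14380331337451935), 0.26350611448287964)
```

View pics/pair6.png

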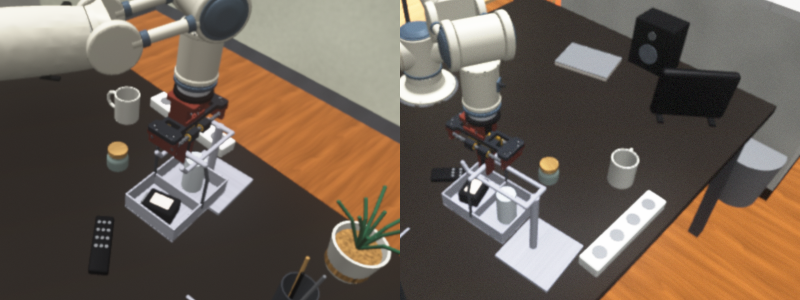

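Picture 7: the bar lies across both prongs behind the bends (scene crop 490,175), with about 4–5 mm still to go. Lowering in small steps.

>>> {"op": "carry_out", "data": {
  "deltas": [
    {"grip": 255,"travel": [0,0,1],"yaw": 0},
    {"grip": 255,"travel": [0,0,2],"yaw": 0},
    {"grip": 255,"travel": [0,0,3],"yaw": 0},
    {"grip": 255,"travel": [0,0,3],"yaw": 0}
  ]
}}

```text
time_s: 19.4
position: [0.6086, -0.2356, 0.1989]
tool_rot: [-0.0, 0.662, 0.75, -0.0]
force: [-1.3, 0.5, -7.1]
opening: 0.0114
```

>>> {"op": "carry_out", "data": {
  "deltas": [
    {"grip": 255,"travel": [0,0,0.5],"yaw": 0},
    {"grip": 255,"travel": [0,0,1],"yaw": 0},
    {"grip": 255,"travel": [0,0,1],"yaw": 0}
  ]
}}

```text
time_s: 19.7
position: [0.6086, -0.2356, 0.1981]
tool_rot: [0.0, 0.662, 0.75, 0.0]
force: [0.4, -0.0, -7.1]
opening: 0.0113
```

>>> {"op": "carry_out", "data": {
  "deltas": [
    {"grip": 255,"travel": [0,0,0.5],"yaw": 0},
    {"grip": 255,"travel": [0,0,1],"yaw": 0},
    {"grip": 255,"travel": [0,0,1],"yaw": 0}
  ]
}}

```text
time_s: 20.0
position: [0.6087, -0.2357, 0.1979]
tool_rot: [0.0, 0.662, 0.75, 0.0]
force: [-1.6, -0.3, -3.2]
opening: 0.0112
```

>>> {"op": "carry_out", "data": {
  "deltas": [
    {"grip": 255,"travel": [0,0,0.5],"yaw": 0},
    {"grip": 255,"travel": [0,0,0.5],"yaw": 0},
    {"grip": 255,"travel": [0,0,0.5],"yaw": 0}
  ]
}}

```text
time_s: 20.3
position: [0.6087, -0.2357, 0.1977]
tool_rot: [0.001, 0.662, 0.75, 0.0]
force: [-1.8, 1.2, 0.5]
opening: 0.0111
```

>>> {"op": "carry_out", "data": {
  "deltas": [
    {"grip": 200,"travel": [0,0,0],"yaw": 0},
    {"grip": 180,"travel": [0,0,0],"yaw": 0},
    {"grip": 150,"travel": [0,0,0],"yaw": 0},
    {"grip": 120,"travel": [0,0,0],"yaw": 0},
    {"grip": 120,"travel": [0,0,0],"yaw": 0},
    {"grip": 120,"travel": [0,0,0],"yaw": 0}
  ]
}}

```text
time_s: 20.9
position: [0.6086, -0.2357, 0.1966]
tool_rot: [-0.0, 0.662, 0.75, 0.0]
force: [-0.3, -0.5, -0.1]
opening: 0.0464
```

```bash
python3 m.py 7
```

```text
[ 0.60863718 -0.23565349  0.19656791] 0.04643103602143326 [-0.30251047 -0.4542429  -0.13749907] [-0.42  0.23  1.12  0.    1.79 -0.55]
tool x 97.10602738034882
TCP to seat, stand axes 6.89765928450272e-05 4.5267907849433716e-05  tool axes mm [ 0.   0.1 -0.4]
side caddy base z nominal 0.0606
  rim -x 333 ymin/max -0.072 0.07 zmax 0.1071
  rim +x 151 ymin/max -0.071 0.065 zmax 0.1092
  rim rect ((0.014658428728580475, -0.0010218918323516846), (0.14329825341701508, 0.2304137796163559), 89.8081283569336)
scene caddy base z nominal 0.0606
  rim -x 161 ymin/max -0.069 0.067 zmax 0.107
  rim +x 177 ymin/max -0.07 0.038 zmax 0.1093
  rim rect ((0.0007492154836654663, 0.0009256377816200256), (0.20361585915088654, 0.1430831402540207), 0.33149537444114685)
```

Hanging level. Retract straight up.

>>> {"op": "carry_out", "data": {
  "deltas": [
    {"grip": 120,"travel": [0,0,-5],"yaw": 0},
    {"grip": 120,"travel": [0,0,-12],"yaw": 0},
    {"grip": 120,"travel": [0,0,-22],"yaw": 0},
    {"grip": 120,"travel": [0,0,-35],"yaw": 0},
    {"grip": 120,"travel": [0,0,-50],"yaw": 0},
    {"grip": 120,"travel": [0,0,-70],"yaw": 0},
    {"grip": 120,"travel": [0,0,-90],"yaw": 0},
    {"grip": 120,"travel": [0,0,-100],"yaw": 0},
    {"grip": 120,"travel": [0,0,-100],"yaw": 0},
    {"grip": 120,"travel": [0,0,-100],"yaw": 0}
  ]
}}

```text
time_s: 22.0
position: [0.6087, -0.2357, 0.2963]
tool_rot: [-0.0, 0.662, 0.75, -0.0]
force: [-0.5, 0.0, 0.0]
opening: 0.0467
```

>>> {"op": "carry_out", "data": {
  "deltas": [
    {"grip": 120,"travel": [0,0,0],"yaw": 0},
    {"grip": 120,"travel": [0,0,0],"yaw": 0},
    {"grip": 120,"travel": [0,0,0],"yaw": 0},
    {"grip": 120,"travel": [0,0,0],"yaw": 0},
    {"grip": 120,"travel": [0,0,0],"yaw": 0},
    {"grip": 120,"travel": [0,0,0],"yaw": 0},
    {"grip": 120,"travel": [0,0,0],"yaw": 0},
    {"grip": 120,"travel": [0,0,0],"yaw": 0},
    {"grip": 120,"travel": [0,0,0],"yaw": 0},
    {"grip": 120,"travel": [0,0,0],"yaw": 0}
  ]
}}

```text
time_s: 23.0
position: [0.6086, -0.2357, 0.2966]
tool_rot: [-0.0, 0.662, 0.75, -0.0]
force: [-0.3, 0.0, -1.2]
opening: 0.0467
```

```bash
python3 - <<'E'
from h import *
s=bot.state(); print(s['position'],s['force'])
seat=np.array([.6087,-.2356]); u=np.radians(7.14); X=np.array([np.cos(u),np.sin(u)]);Y=np.array([-X[1],X[0]])
ims=[]
for n in('side','scene','wrist'):
    p,d,c,T,A=shot(n,n+'8'); ims.append(p); A=A.reshape(-1,3); A=A[np.isfinite(A).all(1)]
    l=np.c_[(A[:,:2]-seat)@X,(A[:,:2]-seat)@Y,A[:,2]]
    for k,m in(('bar',(abs(l[:,0])<.02)&(abs(l[:,1])<.025)&(abs(l[:,2]-.218)<.012)),('rim-',(abs(l[:,0]+.098)<.008)&(abs(l[:,1])<.07)&(l[:,2]>.09)&(l[:,2]<.115)),('rim+',(abs(l[:,0]-.098)<.008)&(abs(l[:,1])<.07)&(l[:,2]>.09)&(l[:,2]<.115)),('can',(abs(l[:,0]-.05)<.04)&(abs(l[:,1])<.03)&(abs(l[:,2]-.155)<.006))):
        q=l[m]
        if len(q)>5: print(n,k,len(q),np.percentile(q,[2,50,98],axis=0).round(4).tolist())
cv2.imwrite('pics/pair8.png',np.hstack([ims[0][60:360,160:],ims[1][60:360,160:]])[:,:,::-1])
E
```

```text
[ 0.60860741 -0.23566052  0.2966257 ] [-0.26056586  0.03903328 -1.15958356]
side bar 123 [[-0.0062, -0.0239, 0.214], [-0.0031, -0.0005, 0.221], [0.0044, 0.0233, 0.2242]]
side rim- 331 [[-0.0997, -0.069, 0.0904], [-0.098, -0.0037, 0.1008], [-0.0933, 0.0676, 0.1074]]
side rim+ 152 [[0.0911, -0.0684, 0.0903], [0.098, -0.0358, 0.1], [0.1017, 0.067, 0.1093]]
side can 103 [[0.0362, -0.022, 0.1499], [0.0479, 0.003, 0.1559], [0.0799, 0.0171, 0.1581]]
scene bar 96 [[-0.0045, -0.0238, 0.213], [0.003, -0.0007, 0.2201], [0.0064, 0.0233, 0.224]]
scene rim- 186 [[-0.0994, -0.0682, 0.0905], [-0.0956, -0.0072, 0.1001], [-0.0916, 0.0685, 0.1076]]
scene rim+ 178 [[0.0939, -0.0693, 0.0903], [0.1006, -0.0258, 0.1019], [0.1022, 0.0351, 0.1083]]
scene can 178 [[0.0408, -0.0233, 0.1499], [0.0603, -0.0081, 0.1549], [0.0797, 0.022, 0.1579]]
wrist bar 795 [[-0.0053, -0.0237, 0.2171], [-0.0001, 0.001, 0.2204], [0.0057, 0.0239, 0.2223]]
wrist rim- 725 [[-0.0981, -0.0675, 0.0906], [-0.0947, 0.003, 0.1034], [-0.0919, 0.0664, 0.1058]]
wrist rim+ 676 [[0.0917, -0.0679, 0.0913], [0.0979, -0.0035, 0.105], [0.1014, 0.0668, 0.1071]]
wrist can 1488 [[0.0369, -0.0229, 0.1529], [0.0579, -0.0022, 0.1547], [0.0792, 0.0167, 0.1561]]
```

View pics/pair8.png

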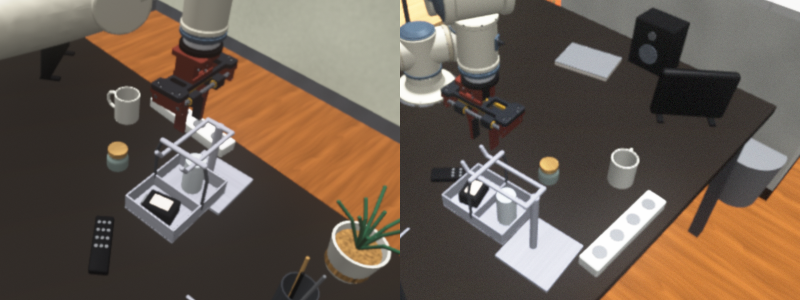

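Picture 8: the caddy hangs free and level on both prongs, with can and brick in their bays and the gripper clear above. Handing in.

```bash
python3 -c "
from station import bot; print(bot.finish_job())"
```

```text
the job is handed in; nothing more can be done
None
```

I stood the can in the empty bay while the caddy was on the desk. I then lifted the caddy by its bar, carried it in over the prong tips, lowered it until its weight rested on the prongs, let go and backed straight up. The job was handed in at about 23 s, with 8 pictures viewed; the hand-in gave no verdict.

Last checks before handing in:
- **Bar:** its centre is within about 3 mm of my estimate of the seat point along the prongs and 1 mm across them. Its top reads 0.222–0.224 m, where 0.222 m is right.
- **Seat point:** I worked it out from the post and prongs in the depth images. The prong tips lie about 185 mm from the post, so I took the prongs' 170 mm as ending at the bends.
- **Level:** the far rim of the caddy is 1–2 mm higher than the near one, about 0.01 rad of tilt.
- **Contents:** the can is upright, about 7 mm from the middle of its bay. The brick is still in its own bay.
- **Robot:** the gripper is about 75 mm above the bar and touches nothing. The wrist reads a stray 1.2 N, the same size as its other readings with nothing held.
- **Other things:** the jar, mug and remote look unmoved in the last picture. The screwdriver is outside that picture; the arm and caddy did not go near it. I did not measure any of them again.

No check failed.

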